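# Hang the coarse grid on the chip cutter's two studs and shut its keeper

## Robot

A 7-joint arm with a two-finger parallel gripper is mounted at the origin on a cart in front of the work surface, level with it; the furniture and walls round the work are solid. World frame = base frame: x ahead of the robot, y to its left, z up, the work surface at z = 0. Lengths are in m, angles in rad, forces in N, time in s.
With the tool pointing down it reaches from about 0.4 to 0.85 m from the base axis. Payload 4.5 kg.
Tool frame: the origin (TCP) lies midway between the tips of the shut fingers; the grasp point (between the pads) lies 19 mm behind it (r.grip_point_offset is the distance from the TCP to the grasp point, in m); z points along the fingers, y is the line along which they close (so a half turn about z gives the same grasp; the last joint's range is limited). The gripper opens to 88 mm and grips with 3 to 60 N. Pads are 18 mm wide; open, the fingers measure 123 mm over their backs; the gripper's body (75 mm by 187 mm) begins 45 mm behind the grasp point.
Start: joints at [1.312, 0.689, -0.195, 1.565, 0.157, 0.902, -0.215], TCP at [0.18, -0.598, 0.239] pointing down, gripper open.
Joint ranges: [-3.01, 3.01], [-0.46, 2.08], [-1.47, 1.51], [0.13, 2.56], [-1, 4.14], [0.04, 2.09], [-2.66, 2.66]. Speed limits (rad/s): [2.57, 2.57, 3.14, 3.14, 3.14, 3.14, 3.14].

## Interface

Orientations are given as a unit quaternion [x, y, z, w].
In Python, from plant import r, optics gives the robot as it stands.
- The arm moves only by the shell command python3 -m pendant 'ROWS' [OPENING] [FORCE]. ROWS is JSON, a list of rows, each a list of 6 numbers: the shift along the tool's x, y, z as a fraction of full scale, then the turn, a rotation vector about the tool's x, y, z as a fraction of full scale. A call has 1 to 5 rows; each row shifts and turns the commanded pose from where the row before left it, along the tool's axes as they then stand; what a row does not reach is not made up. Full scale, the value 1, is 0.025 m for a shift and pi rad for a turn. A row lasts 1/12 s, in which the tool goes at most 41.7 mm and 7.16 degrees, less where a joint would pass 70% of its speed; a pose out of reach is approached as far as the arm can. A call with a number of a shift or a turn outside -1 to 1 is refused whole. A call with a gripper value outside its range is refused whole. OPENING is the opening, from -1 (shut) to 1 (fully open), set as the call begins (- or left out, the last holds). The fingers move at their own pace and stop on an object; FORCE is the grip in N (left out, the last holds). Time passes only in rows, so rows that do not move let the fingers close. It gives the time, the measured TCP pose, the force, the opening and the grip force at its end, in the units of the state.
- r.get_state(): the state, without advancing time (a new reading comes with each control period).
- optics.snapshot(name): name is "side" or "top" or "wrist"; returns (picture, depth): 400x640x3 uint8, blue, green, red; 400x640 float32, m along the optical axis (not along the pixel's ray), 0 where there is no reading.
- optics.calibration(name): a dict with "vfov" (degrees; the focal length in pixels is half the picture's height over the tangent of half this angle, whatever the lens; pixels are square), "cx", "cy" (the principal point, pixels), "k1" (the pictures are not rectified: a ray, as slopes to the right and down, at radius r is drawn at 1 + k1 r^2 times it, then the intrinsics apply), "cam_to_world" (4x4, takes a point from camera to world coordinates); the wrist camera has in their place "tool_from_camera" (4x4, takes a point from camera to tool coordinates, whose origin is the TCP and whose axes are the flange's). Camera axes: x right, y up, looking along -z (the intrinsics and any distortion apply to the point x, -y, -z); pixel columns grow to the right and rows downward; lengths in m; the calibration is good to about 2 mm. A picture is of the moment at which its call begins: read the wrist's pose just before it. calibration takes no time and is no camera call.
- r.finish_job(): hands the job in; it is judged then, once.
The state is a dict: "clock": time; "q": joint angles; "qd": joint speeds; "joint_torque": joint torques, N m; "tool_pos": TCP position; "eef_rot": TCP orientation; "contact_force": force on the tool from outside, world axes, zero at the start; "moment": the same for the moment, N m; "opening": opening from 0.0 (shut) to 1.0 (fully open); "finger_force": force on a finger pad.
Only numpy, scipy, OpenCV 4.12 (cv2) and the standard library are available. Lean on these libraries where they do the work, as an engineer would, in place of code of your own. Each camera call takes 0.05 s, during which the arm holds its last target. There are 200 camera calls.

## Task

Fit the coarse cutting grid (the one with the large squares) from the drying rack to the chip cutter: pass its two keyholes over the two headed studs on the cutter's front, both together, and let it down gently until it hangs level and fully down on both studs. The bar that carries the studs floats sideways, so feel for the studs and never force the grid. Then swing the keeper down over the grid's top edge, and leave the fine grid and everything else as they are.

Things in the scene. Friction and masses are not known exactly. Their poses are not given: they have to be found in the camera images.
- coarse_grid: Grid with LARGE squares (5 across, 4 high), to be fitted: aluminium plate 8 mm thick (its x), 150 mm wide (y), 105 mm high (z), upright in the rack, about 0.3 kg, the same from front and back. Origin: middle of its lower edge. Lifting tab and two keyholes: see the points.
- grid_tab (a point): Middle of the coarse grid's black lifting tab, 128 mm above the grid's origin. The tab stands upright on the middle of the top edge: 10 mm thick (x), 46 mm wide (y), from z = 105 to 150 mm of the grid. Pinch it across its thickness, fingertips not below z = 108 mm.
- keyhole_a (a point): Middle of the wide opening of the coarse grid's keyhole at y = +58 mm, z = 66 mm of the grid. Opening, right through the plate: 17 mm wide, z from 56 to 76 mm; above it narrows into a slot 11 mm wide that ends, round, at z = 91 mm.
- keyhole_b (a point): The same for the keyhole at y = -58 mm.
- fine_grid: The other grid: same plate, tab and keyholes, but SMALL squares (10 across, 8 high). Stays in the rack.
- rack: Wire drying rack, fixed, 156 mm (x) by 170 mm (y), hoops along y up to 93 mm high. Origin: on the worktop under its middle. The grids stand in it with lower edges 22 mm above the worktop, at x = -32 and +32 mm (either may be the coarse one), within 6 mm of y = 0, faces along x, with 1.5 mm play to the hoops on each side, so they may lean a little.
- cutter: Chip cutter, fixed, 290 mm long, 200 mm wide. Origin: on the worktop under the middle of its front (seat) face, which is the plane x = 0 and looks along -x; x points to its back, y to its left. Top of the front frame z = 130 mm, keeper pivot to z = 144 mm, all behind lower than 135 mm. Two headed studs stand out of the seat face along -x: see the point.
- seat (a point): Point of the cutter's seat face (z = 115 mm, y = 0) midway between the studs when their bar is centred: studs at y = +58 and -58 mm. Neck 8 mm thick to x = -11.5 mm, then a head 14 mm across to x = -16.8 mm. The bar with both studs may stand up to 13 mm left or right of this; that is not measured. Friction holds it there; it gives way at about 14 N.
- keeper (a joint): Flap on the front frame's top, 21 mm wide, pivot along y at x = 10, y = 60, z = 139.5 mm of the cutter. 0 = shut: level, pointing to the front over the grid's top edge, a lip down in front. Grows as it swings up and back; starts at 1.6 (upright) to 2.1 (leaning back). Friction holds it, 1.5 N at the tip. It shuts only over a grid that hangs fully down.
- keeper_tip (a point): Free end of the keeper, 34 mm from its pivot. Push the flap over from behind with closed fingers, a little above the pivot's height, then press it down.
- hung (a point): Point of the cutter (28 mm above the worktop, 4 mm before the seat face) where the grid's origin is when it hangs home with the bar centred. Heads pass the openings with the grid 21 mm higher (17 to 25 mm), the plate then going in to the seat face; slot ends then rest on the necks. If the heads are missed the plate's face stops 16.8 mm before the seat.
- lemon: Lemon, 71 mm long, lying right of the cutter; a bystander, origin at its underside as it lies. Leave it.
- lime: Lime, 60 mm long, lying left of the rack; a bystander, origin at its underside as it lies. Leave it.
- tomato: Tomato, 73 mm across, behind the rack; a bystander, origin at its underside as it lies. Leave it.
- teaspoon: Teaspoon, 138 mm long, lying before the cutter near the worktop's front edge; a bystander, origin at its underside as it lies. Leave it.

How it is judged:
On the way, in this order (a step that is already met when the one before it is completed fails the run):
1. the coarse grid hangs level and fully down on both studs, the keeper still open (z of coarse_grid in the frame of cutter between 0.0255 and 0.0305 m and x of coarse_grid in the frame of cutter between -0.0105 and -0.0015 m and y of coarse_grid in the frame of cutter between -0.018 and 0.018 m and angle between coarse_grid's own z axis and vertical below 0.06 rad and angle between the x axis of coarse_grid and the x axis of cutter, either way round below 0.07 rad and value of joint keeper above 1 rad), for 0.2 s.
2. the keeper is shut over the hung grid (z of coarse_grid in the frame of cutter between 0.0255 and 0.0305 m and x of coarse_grid in the frame of cutter between -0.0105 and -0.0015 m and y of coarse_grid in the frame of cutter between -0.018 and 0.018 m and angle between coarse_grid's own z axis and vertical below 0.06 rad and angle between the x axis of coarse_grid and the x axis of cutter, either way round below 0.07 rad and value of joint keeper below 0.12 rad), for 0.2 s.
At the end, for the whole second after the job is handed in: Coarse grid on both studs: in the cutter's frame its origin at z 25.5 to 30.5 mm, x -10.5 to -1.5 mm, y within 18 mm of 0; upright within 0.06 rad, parallel to the seat face within 0.07 rad, at rest; keeper below 0.12 rad (all of step 2 and linear speed of coarse_grid below 0.01 m/s); the robot touches nothing.
It fails at once if the grid is forced: more than 30 N between grid and cutter (pushed too hard, or dropped on the studs) (contact force between coarse_grid and cutter above 30 N).
It fails at once if the fine grid is disturbed (moved more than 20 mm) (distance of fine_grid from where it was at the start of the episode above 0.02 m).
It fails at once if a bystander (lemon, lime, tomato, teaspoon) is moved more than 30 mm (distance of any of lemon, lime, tomato, teaspoon from where it was at the start of the episode above 0.03 m).
It also fails if it takes over 72 s, if anything falls off the work surface, if the arm or the gripper's body presses on something with over 40 N, if the wrist force passes 120 N, or if a joint passes its speed limit or range.

## Working session

There is one attempt and no reset: what is moved stays moved. The work goes in short steps, Python scripts to look and compute and a shell command to move; the robot and the scene stay as the last step left them, time stands still between calls to the robot, and variables do not carry over. Pictures are saved under pics/ and viewed, at most 11 in all, crops included, and the job is handed in when it is done.

```bash
mkdir -p pics; ls; cat > h.py <<'E'
import numpy as np, cv2
from plant import r, optics
from scipy.spatial.transform import Rotation as R
def pose():
    s=r.get_state(); T=np.eye(4); T[:3,:3]=R.from_quat(s["eef_rot"]).as_matrix(); T[:3,3]=s["tool_pos"]; return T
def snap(n,f):
    T=pose(); im,d=optics.snapshot(n); c=optics.calibration(n)
    M=c["cam_to_world"] if n!="wrist" else T@np.array(c["tool_from_camera"])
    np.savez(f"pics/{f}.npz",im=im,d=d,M=np.array(M),k=[c["vfov"],c["cx"],c["cy"],c["k1"]]); cv2.imwrite(f"pics/{f}.png",im); return im,d
def load(f): return np.load(f"pics/{f}.npz")
def ray(z,u,v):
    vf,cx,cy,k1=z["k"]; f=200/np.tan(np.radians(vf/2))
    x,y=(u-cx)/f,(v-cy)/f; a,b=x,y
    for _ in range(20): s=1+k1*(a*a+b*b); a,b=x/s,y/s
    return np.array([a,-b,-1.0])
def pt(z,u,v,d=None):
    if d is None:
        w=z["d"][int(v)-1:int(v)+2,int(u)-1:int(u)+2]; w=w[w>0]; d=np.median(w) if len(w) else 0
    return (z["M"]@np.r_[ray(z,u,v)*d,1])[:3]
def ptz(z,u,v,h):
    D=z["M"][:3,:3]@ray(z,u,v); o=z["M"][:3,3]; return o+D*(h-o[2])/D[2]
def proj(z,P):
    vf,cx,cy,k1=z["k"]; f=200/np.tan(np.radians(vf/2))
    p=np.linalg.inv(z["M"])@np.r_[P,1]; a,b=p[0]/-p[2],-p[1]/-p[2]; s=1+k1*(a*a+b*b); return np.array([cx+f*a*s,cy+f*b*s])
E
python3 - <<'E'
from h import *
for n in("top","side"): snap(n,n+"0")
for n in("top","side","wrist"):
    c=optics.calibration(n); print(n,{k:(np.round(v,3).tolist()) for k,v in c.items()})
s=r.get_state(); print({k:np.round(v,3).tolist() for k,v in s.items()}, r.grip_point_offset)
E
```

```text
pics
top {'vfov': 47.886, 'cx': 318.83, 'cy': 205.319, 'k1': -0.037, 'cam_to_world': [[-0.027, 0.99, -0.14, 0.397], [-1.0, -0.025, 0.014, -0.087], [0.01, 0.14, 0.99, 1.318], [0.0, 0.0, 0.0, 1.0]]}
side {'vfov': 57.568, 'cx': 315.539, 'cy': 197.78, 'k1': -0.074, 'cam_to_world': [[0.991, 0.085, -0.102, 0.437], [-0.132, 0.587, -0.799, -1.097], [-0.008, 0.805, 0.593, 0.845], [0.0, 0.0, 0.0, 1.0]]}
wrist {'vfov': 67.027, 'cx': 324.083, 'cy': 200.652, 'k1': -0.053, 'tool_from_camera': [[-0.001, 0.962, 0.274, 0.071], [1.0, 0.001, 0.0, -0.0], [0.0, 0.274, -0.962, -0.145], [0.0, 0.0, 0.0, 1.0]]}
{'clock': 0.1, 'q': [1.312, 0.69, -0.195, 1.566, 0.157, 0.903, -0.215], 'qd': [0.0, -0.001, -0.001, -0.002, 0.0, -0.001, -0.001], 'joint_torque': [-0.003, -52.85, -1.272, -15.384, -0.053, 0.002, 0.0], 'tool_pos': [0.18, -0.598, 0.238], 'eef_rot': [0.989, 0.146, -0.0, -0.001], 'contact_force': [0.306, -0.794, 0.676], 'moment': [-0.016, -0.025, 0.033], 'finger_force': 0.0, 'opening': 1.004} 0.0187
```

View pics/top0.png

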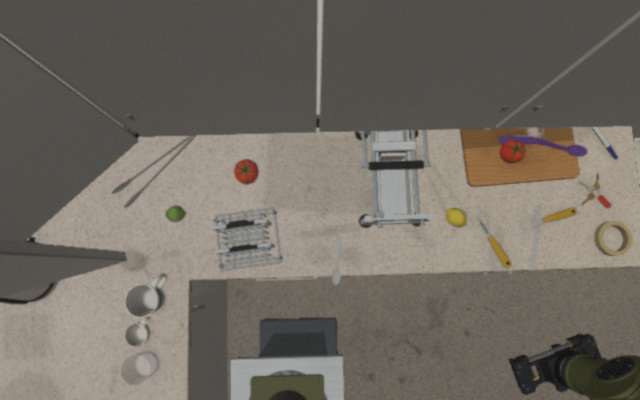

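View pics/side0.png

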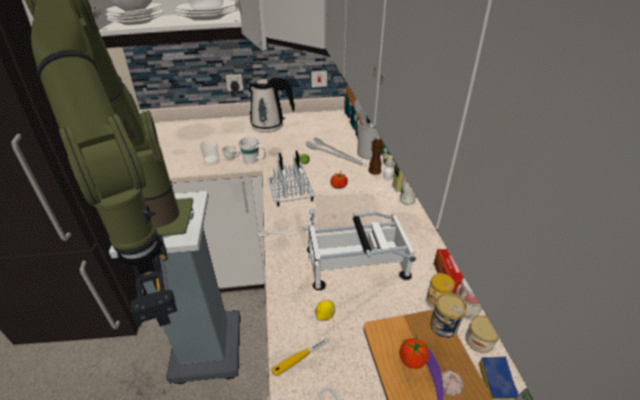

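The top view shows the rack with the two black tabs at about (240,224) and (245,248), and the cutter's front frame from about (365,220) to (428,217), with the keeper's side still to be identified. The side view shows the same: rack at (290,180), cutter at (360,240).

```bash
python3 - <<'E'
from h import *
z=load("top0")
for n,u,v in [("tabfar",240,224),("tabnear",245,248),("rackFL",222,268),("rackFR",281,262),("rackBL",216,213),("rackBR",274,210),("cutL",365,220),("cutR",428,216),("cutmid",397,220),("table",310,240),("spoon",337,275),("lemon",456,217),("lime",176,214),("tom",246,171)]:
    print(n,np.round(pt(z,u,v),3))
a=cv2.resize(z["im"][195:280,205:290],None,fx=4.7,fy=4.7,interpolation=cv2.INTER_CUBIC)
b=cv2.resize(z["im"][155:240,352:437],None,fx=4.7,fy=4.7,interpolation=cv2.INTER_CUBIC)
cv2.imwrite("pics/c1.png",np.hstack([a,b]))
E
```

```text
tabfar [0.516 0.101 0.166]
tabnear [0.454 0.088 0.172]
rackFL [0.407 0.176 0.023]
rackFR [0.42  0.01  0.002]
rackBL [0.568 0.199 0.001]
rackBR [0.57  0.026 0.021]
cutL [ 0.525 -0.227  0.107]
cutR [ 0.529 -0.393  0.129]
cutmid [ 0.521 -0.312  0.118]
table [ 0.481 -0.076 -0.001]
spoon [ 0.378 -0.152  0.002]
lemon [ 0.532 -0.494  0.049]
lime [0.562 0.303 0.046]
tom [0.68  0.102 0.052]
```

View pics/c1.png

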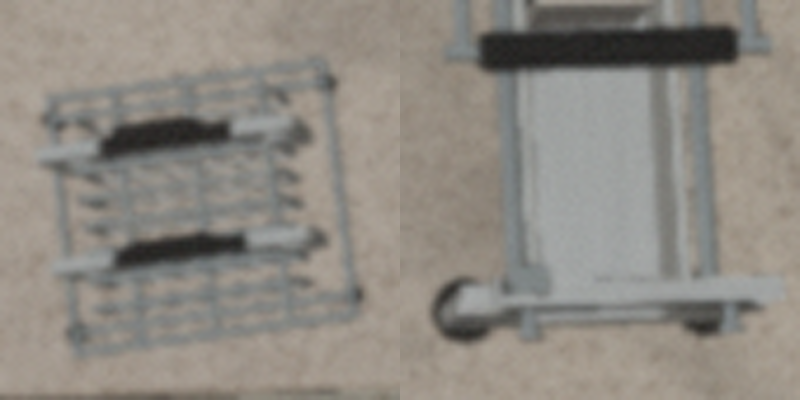

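The enlarged crop shows the rack turned about +8°, with the tabs at crop (165,135) and (180,250). The cutter is nearly straight, keeper at (530,280) on the left, studs at about (532,325) and (732,320). Next I'll swing round for an oblique wrist view of the cutter's front.

```bash

python3 -m pendant '[[0.96,0,0,0,0,-0.0254],[0.96,0,0,0,0,-0.0254],[0.96,0,0,0,0,-0.0254],[0.96,0,0,0,0,-0.0254],[0.96,0,0,0,0,-0.0254]]' 0 20
python3 -m pendant '[[0.96,0,0,0,0,-0.0254],[0.96,0,0,0,0,-0.0254],[0.96,0,0,0,0,-0.0254],[0.96,0,0,0,0,-0.0254],[0.96,0,0,0,0,-0.0254]]'
python3 -m pendant '[[0.96,0,0,0,0,-0.0254],[0.96,0,0,0,0,-0.0254],[0.96,0,0,0,0,-0.0254],[0.96,0,0,0,0,-0.0254],[0.96,0,0,0,0,-0.0254]]'
python3 -m pendant '[[0.96,0,0,0,0,-0.0254],[0,0,0,-0.037,0,0],[0,0,0,-0.037,0,0],[0,0,0,-0.037,0,0],[0,0,0,-0.037,0,0]]'
python3 -m pendant '[[0,0,0,-0.037,0,0],[0,0,0,-0.037,0,0],[0,0,0,0,0,0]]'
python3 -c "
from h import *
snap('wrist','w1'); print(r.get_state()['q'])"
```

```text
clock: 0.52
tool_pos: [0.2886, -0.5457, 0.2383]
eef_rot: [0.94, 0.341, 0.0, -0.0]
contact_force: [-0.2, 0.4, -0.6]
opening: 0.648
finger_force: 0.0
clock: 0.93
tool_pos: [0.367, -0.4555, 0.2384]
eef_rot: [0.854, 0.521, 0.0, -0.0]
contact_force: [0.3, -0.7, -0.2]
opening: 0.5
finger_force: 0.0
clock: 1.35
tool_pos: [0.4042, -0.3418, 0.2386]
eef_rot: [0.733, 0.68, 0.0, -0.0]
contact_force: [0.8, 0.3, 0.1]
opening: 0.502
finger_force: 0.0
clock: 1.77
tool_pos: [0.406, -0.3189, 0.2399]
eef_rot: [0.687, 0.688, 0.164, 0.166]
contact_force: [0.3, 0.1, -1.1]
opening: 0.502
finger_force: 0.0
clock: 2.02
tool_pos: [0.3968, -0.3194, 0.2315]
eef_rot: [0.687, 0.688, 0.168, 0.164]
contact_force: [0.6, 0.1, 0.6]
opening: 0.498
finger_force: 0.0
[ 1.2931047   0.58652377 -0.76372384  2.22142129  0.77821758  0.12994119
 -0.05888769]
```

View pics/w1.png

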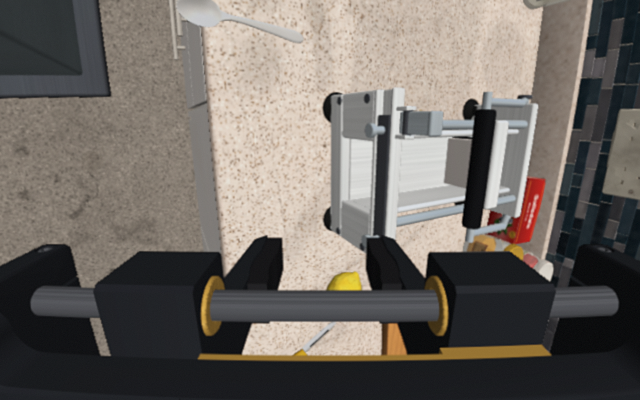

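The wrist view shows the cutter front: left stud (377,129), keeper upright at about (422,122), teaspoon at (240,20). The right stud is hidden by the finger, so I'll shift right and look again.

```bash

python3 -m pendant '[[-0.8,0,0,0,0,0],[-0.8,0,0,0,0,0],[-0.8,0,0,0,0,0],[0,0,0,0,0,0]]'
python3 - <<'E'
from h import *
im,d=snap('wrist','w2'); c=im[20:245,290:470]; cv2.imwrite("pics/w2c.png",cv2.resize(c,None,fx=2.6,fy=2.6,interpolation=cv2.INTER_CUBIC))
E
```

```text
clock: 2.4
tool_pos: [0.3998, -0.3839, 0.2328]
eef_rot: [0.688, 0.686, 0.168, 0.167]
contact_force: [-0.9, -1.1, -0.4]
opening: 0.5
finger_force: 0.0
```

View pics/w2c.png

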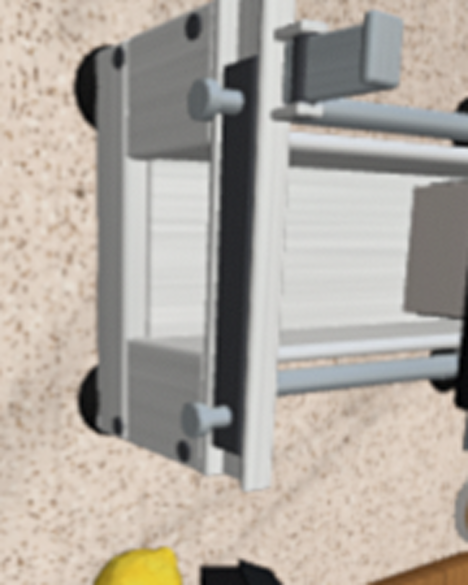

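The crop clearly shows both stud heads, left at crop (198,100), which is px (366.2,58.5), and right at (189,418), px (362.7,180.8). The keeper is upright at (385,50). I'll compute the geometry.

```bash
python3 - <<'E'
from h import *
z=load("w2"); z1=load("w1")
for u,v in[(366.2,58.5),(362.7,180.8)]: print("head",np.round(pt(z,u,v),4))
# triangulate left stud w1 (375,129.5) with w2
def tri(a,ua,b,ub):
    A=[];B=[]
    for zz,u in((a,ua),(b,ub)):
        D=zz["M"][:3,:3]@ray(zz,*u); D/=np.linalg.norm(D); P=np.eye(3)-np.outer(D,D); A.append(P);B.append(P@zz["M"][:3,3])
    return np.linalg.lstsq(np.vstack(A),np.hstack(B),rcond=None)[0]
print("tri",tri(z,(366.2,58.5),z1,(374,129.5)))
P=np.array([[pt(z,u,v,z["d"][v,u]) for u in range(320,480)] for v in range(5,230)])
np.save("pics/P.npy",P)
# seat face: front panels; crop areas
def area(c0,c1,r0,r1):
    u0,u1,v0,v1=[int(290+c0/2.6),int(290+c1/2.6),int(20+r0/2.6),int(20+r1/2.6)]
    return P[v0-5:v1-5,u0-320:u1-320].reshape(-1,3)
A=np.vstack([area(135,180,60,140),area(135,180,360,420)])
c=A.mean(0); U=np.linalg.svd(A-c); n=U[2][2]; n*=-np.sign(n[0]); print("panel",c,n,U[1]/len(A)**.5, A.min(0),A.max(0))
B=area(255,262,10,460); print("strip",B[::40].round(4))
K=area(365,400,20,80); print("keepertip",K.mean(0),K.min(0),K.max(0))
E
```

```text
head [ 0.5043 -0.2631  0.1156]
head [ 0.5056 -0.3779  0.1134]
tri [ 0.50865546 -0.26209787  0.11386208]
panel [ 0.52105576 -0.30570956  0.06120059] [-0.92302424 -0.0133438  -0.38451034] [0.06140594 0.01896248 0.00502043] [ 0.33283287 -0.39231014  0.04060246] [ 0.52321273 -0.23426255  0.36187009]
strip [[ 0.5288 -0.2298  0.1144]
 [ 0.5223 -0.2496  0.1237]
 [ 0.523  -0.2667  0.1239]
 [ 0.5215 -0.2846  0.127 ]
 [ 0.5222 -0.3024  0.1273]
 [ 0.522  -0.3207  0.1289]
 [ 0.5234 -0.3396  0.1285]
 [ 0.5244 -0.3591  0.1288]
 [ 0.5258 -0.3794  0.1287]]
keepertip [ 0.52809866 -0.25479241  0.17549936] [ 0.52206618 -0.26341023  0.17181379] [ 0.53677069 -0.24566384  0.17789928]
```

```bash
python3 - <<'E'
from h import *
P=np.load("pics/P.npy").reshape(-1,3)
A=P[(P[:,0]>.512)&(P[:,0]<.53)&(P[:,2]>.045)&(P[:,2]<.126)&(P[:,1]>-.41)&(P[:,1]<-.22)]
# x = a + b*y  (robust)
b=np.array([np.median(A[:,0]),0]);
for _ in range(20):
    w=abs(A[:,0]-b[0]-b[1]*A[:,1])<.002; 
    b=np.linalg.lstsq(np.c_[np.ones(w.sum()),A[w,1]],A[w,0],rcond=None)[0]
print(b,w.sum(),"x at -.32:",b@[1,-.32],"yaw",-b[1])
for lo,hi in((.05,.07),(.07,.1),(.1,.126)):
    q=A[w];q=q[(q[:,2]>lo)&(q[:,2]<hi)]; print(lo,len(q),(q[:,0]-b[1]*(q[:,1]+.32)).mean(),q[:,1].min(),q[:,1].max())
T=P[(P[:,2]>.126)&(P[:,2]<.134)&(P[:,0]<.56)]; print("top",T.min(0),T.max(0),np.percentile(T,[2,98],axis=0))
E
```

```text
[ 0.52017435 -0.00429346] 4786 x at -.32: 0.521548254205537 yaw 0.004293464025994519
0.05 873 0.5215971567009428 -0.40532595397739396 -0.2230577704789113
0.07 1334 0.5216097756182737 -0.4063088260475473 -0.2235474753240207
0.1 2389 0.5214947029476917 -0.4054867501878208 -0.22291321693130667
top [ 0.52005333 -0.40608319  0.12600919] [ 0.53569124 -0.22311802  0.13398176] [[ 0.52081744 -0.4013852   0.12660406]
 [ 0.53437141 -0.22620536  0.13227073]]
```

The cutter seat is at x≈0.5216, its centre y≈-0.3145, yaw ≈0.25°, and the studs' midpoint is at y≈-0.3205, so the bar stands about 6 mm right. Next is the rack.

```bash

python3 -m pendant '[[1,0,-0.3,0,0,0],[1,0,-0.3,0,0,0],[1,0,-0.3,0,0,0],[1,0,0,0,0,0],[1,0,0,0,0,0]]'
python3 -m pendant '[[1,0,0,0,0,0],[1,0,0,0,0,0],[1,0,0,0,0,0],[1,0,0,0,0,0],[1,0,0,0,0,0]]'
python3 -m pendant '[[1,0,0,0,0,0],[1,0,0,0,0,0],[1,0,0,0,0,0],[1,0,0,0,0,0],[1,0,0,0,0,0]]'
python3 -m pendant '[[1,0,0,0,0,0],[0.8,0,0,0,0,0],[0,0,0,0,0,0]]'
python3 -c "
from h import *
snap('wrist','w3')"
```

```text
clock: 2.87
tool_pos: [0.3881, -0.2529, 0.2542]
eef_rot: [0.686, 0.688, 0.167, 0.165]
contact_force: [8.6, 5.4, 4.8]
opening: 0.499
finger_force: 0.0
clock: 3.28
tool_pos: [0.3835, -0.2018, 0.2527]
eef_rot: [0.687, 0.691, 0.163, 0.153]
contact_force: [0.7, 0.1, 0.4]
opening: 0.504
finger_force: 0.0
clock: 3.7
tool_pos: [0.3834, -0.0773, 0.2554]
eef_rot: [0.687, 0.691, 0.161, 0.153]
contact_force: [3.2, -0.2, 0.6]
opening: 0.501
finger_force: 0.0
clock: 3.95
tool_pos: [0.3882, -0.0309, 0.2595]
eef_rot: [0.686, 0.694, 0.161, 0.149]
contact_force: [0.3, 1.1, -0.5]
opening: 0.502
finger_force: 0.0
```

View pics/w3.png

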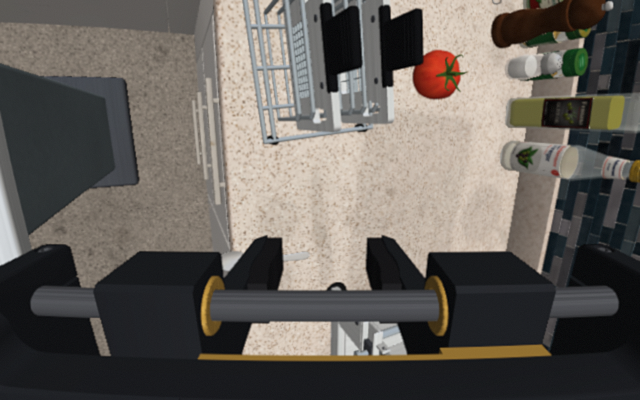

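The near plate (tab at (342,50)) shows small squares at (303,60), so the far one (tab (402,45)) is probably the coarse grid. I'll move 75 mm further left for a full view.

```bash

python3 -m pendant '[[0.8,0,0,0,0,0],[0.8,0,0,0,0,0],[0.8,0,0,0,0,0],[0.8,0,0,0,0,0],[0,0,0,0,0,0]]'
python3 - <<'E'
from h import *
im,d=snap('wrist','w4'); c=im[0:260,210:470]; cv2.imwrite("pics/w4c.png",cv2.resize(c,None,fx=2.3,fy=2.3,interpolation=cv2.INTER_CUBIC))
E
```

```text
clock: 4.42
tool_pos: [0.3889, 0.049, 0.2627]
eef_rot: [0.686, 0.694, 0.162, 0.149]
contact_force: [0.6, 0.1, 0.9]
opening: 0.499
finger_force: 0.0
```

View pics/w4c.png

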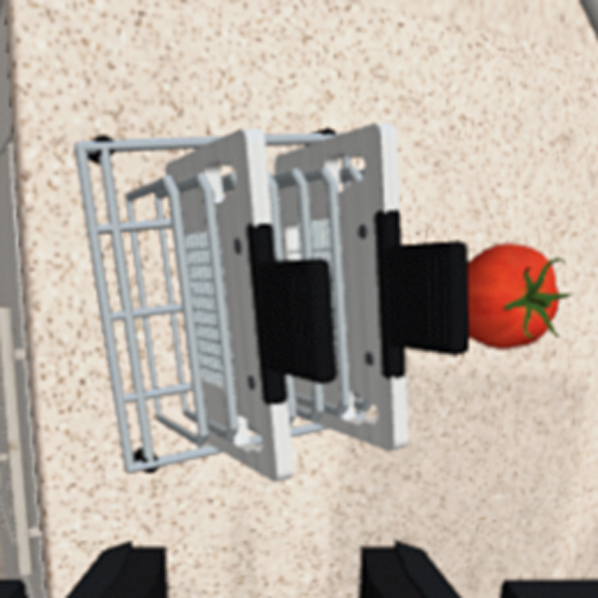

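The near grid has the small squares (205,310 in the crop). The far grid's visible openings at (292,238) are larger, so the far one is the coarse grid: tab about (425,295), top edge from (384,125) to (400,448).

```bash
python3 - <<'E'
from h import *
z=load("w4")
P=np.array([pt(z,u,v,z["d"][v,u]) for v in range(30,225) for u in range(260,425)])
for nm,lo,hi in(("platetop",.119,.134),("tab",.14,.168),("tabtop",.168,.18)):
    A=P[(P[:,2]>lo)&(P[:,2]<hi)&(P[:,0]>.4)&(P[:,0]<.6)&(P[:,1]>0)&(P[:,1]<.2)]
    s=A[:,0]+.14*(A[:,1]-.1)   # along rack x
    h,e=np.histogram(s,bins=np.arange(.42,.56,.004)); print(nm,[(round(float(a),3),int(b)) for a,b in zip(e,h) if b>5])
    for g in((.43,.475),(.49,.55)):
        B=A[(s>g[0])&(s<g[1])]
        if len(B)<20: continue
        b=np.polyfit(B[:,1],B[:,0],1); w=abs(B[:,0]-np.polyval(b,B[:,1]))<.006; B=B[w]; b=np.polyfit(B[:,1],B[:,0],1)
        print("  ",len(B),"yaw",-b[0],"mean",B.mean(0).round(4),"y",np.percentile(B[:,1],[1,99]).round(4),"z",B[:,2].max().round(4),"spread",(B[:,0]-np.polyval(b,B[:,1])).std())
E
```

```text
platetop [(0.448, 136), (0.452, 745), (0.456, 386), (0.46, 177), (0.512, 219), (0.516, 697), (0.52, 309), (0.524, 136)]
   1419 yaw 0.10774716297545216 mean [0.4543 0.1082 0.1258] y [0.0303 0.1741] z 0.134 spread 0.002779784347609324
   1310 yaw 0.10158715557390759 mean [0.5167 0.116  0.1254] y [0.0385 0.1824] z 0.134 spread 0.002549027348389979
tab [(0.448, 149), (0.452, 582), (0.456, 6), (0.512, 152), (0.516, 715), (0.52, 7)]
   737 yaw 0.10073234083092292 mean [0.4522 0.1023 0.1549] y [0.0799 0.1236] z 0.168 spread 0.0005836059869107429
   874 yaw 0.10410840450211985 mean [0.5152 0.1104 0.1548] y [0.0879 0.1319] z 0.168 spread 0.0006580535585201014
tabtop [(0.448, 6), (0.452, 278), (0.456, 204), (0.46, 50), (0.516, 239), (0.52, 152), (0.524, 63)]
   538 yaw 0.11594374895688259 mean [0.4558 0.1014 0.1706] y [0.08   0.1234] z 0.1727 spread 0.002604581441213361
   455 yaw 0.10021743899282103 mean [0.5188 0.1107 0.1706] y [0.0882 0.1318] z 0.173 spread 0.0027911253742400957
```

```bash
cat > d.py <<'E'
import sys; from h import *
# usage: d.py x y z yaw(rad of grid x)  -> turn fractions, then shift (mm) in target frame
x,y,zz,g=map(float,sys.argv[1:5]); T=pose()
Rt=(R.from_euler('z',g+np.pi/2)*R.from_euler('x',np.pi)).as_matrix()
rv=R.from_matrix(T[:3,:3].T@Rt).as_rotvec()
print("turn frac",(rv/np.pi).round(4),"deg",np.degrees(rv).round(2),"shift mm",((Rt.T@(np.array([x,y,zz])-T[:3,3]))*1000).round(1), "now",T[:3,3].round(4),"f",np.round(r.get_state()["contact_force"],1))
E
python3 d.py .520 .1105 .134 .104
```

```text
turn frac [ 0.1409  0.0026 -0.0292] deg [25.36  0.46 -5.26] shift mm [ 49.8 137.4 128.1] now [0.3885 0.0467 0.2621] f [-0.3 -0.7 -1.2]
```

```bash

python3 -m pendant '[[0,0,0,0.0282,0.0005,-0.0058],[0,0,0,0.0282,0.0005,-0.0058],[0,0,0,0.0282,0.0005,-0.0058],[0,0,0,0.0282,0.0005,-0.0058],[0,0,0,0.0282,0.0005,-0.0058]]'
python3 -m pendant '[[0.33,0.9,0,0,0,0],[0.33,0.9,0,0,0,0],[0.33,0.9,0,0,0,0],[0.33,0.9,0,0,0,0],[0.33,0.9,0,0,0,0]]'
python3 -m pendant '[[0.33,0.9,0.5,0,0,0],[0,0,0.5,0,0,0],[0,0,0.4,0,0,0],[0,0,0,0,0,0]]'
python3 d.py .520 .1105 .134 .104
```

```text
clock: 4.88
tool_pos: [0.3878, 0.0415, 0.2612]
eef_rot: [0.676, 0.736, 0.013, 0.017]
contact_force: [0.8, -0.1, -0.2]
opening: 0.501
finger_force: 0.0
clock: 5.3
tool_pos: [0.4977, 0.0924, 0.2654]
eef_rot: [0.676, 0.736, 0.014, 0.018]
contact_force: [-0.6, 1.2, 0.2]
opening: 0.498
finger_force: 0.0
clock: 5.63
tool_pos: [0.5187, 0.1015, 0.2294]
eef_rot: [0.676, 0.736, 0.012, 0.018]
contact_force: [-1.0, -0.6, 0.1]
opening: 0.504
finger_force: 0.0
turn frac [ 0.0133  0.0032 -0.0059] deg [ 2.39  0.57 -1.07] shift mm [ 8.8  2.2 95.4] now [0.5187 0.1015 0.2294] f [-1.  -0.6  0.1]
```

```bash

python3 -m pendant '[[0,0,0,0.0133,0.0032,-0.0059],[0.35,0.09,0.6,0,0,0],[0,0,0,0,0,0]]'
python3 - <<'E'
from h import *
snap('wrist','w5'); z=load("w5")
P=np.array([pt(z,u,v,z["d"][v,u]) for v in range(0,400,2) for u in range(0,640,2)])
A=P[(P[:,2]>.12)&(P[:,2]<.178)&(P[:,0]>.49)&(P[:,0]<.55)&(P[:,1]>.02)&(P[:,1]<.2)]
s=A[:,0]+.104*(A[:,1]-.11)
for lo,hi in((.12,.132),(.135,.165),(.167,.178)):
    m=(A[:,2]>lo)&(A[:,2]<hi); print(lo,m.sum(),np.percentile(s[m],[3,50,97]).round(4),np.percentile(A[m,1],[1,99]).round(4))
print(proj(z,[.520,.1105,.172]),proj(z,pose()[:3,3]))
E
python3 d.py .520 .1105 .134 .104
```

```text
clock: 5.88
tool_pos: [0.5208, 0.1122, 0.2156]
eef_rot: [0.669, 0.743, 0.002, -0.0]
contact_force: [-1.0, -0.3, -0.5]
opening: 0.497
finger_force: 0.0
0.12 257 [0.5166 0.5198 0.5247] [0.0377 0.1832]
0.135 32 [0.5156 0.5198 0.5244] [0.1296 0.1333]
0.167 245 [0.5157 0.5211 0.5253] [0.0889 0.1326]
[322.38038502 227.43151524] [324.05219661 255.07241396]
turn frac [ 0.0009 -0.0006  0.0003] deg [ 0.17 -0.1   0.06] shift mm [-1.5 -1.  82.5] now [0.5208 0.1121 0.2165] f [ 0.1 -0.2  0.6]
```

View pics/w5.png

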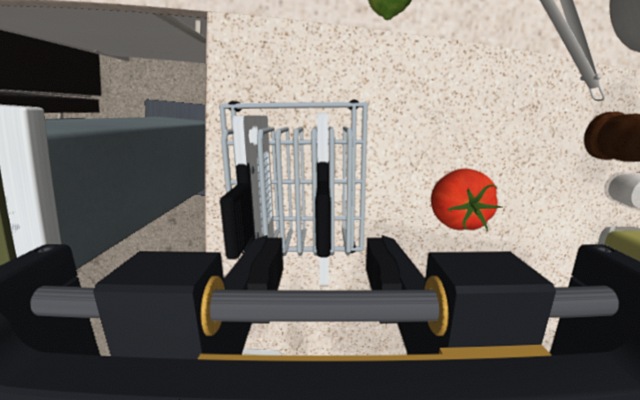

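The view shows the coarse tab (322,210) centred between the fingers, and measurement agrees with the first view (0.5207, 0.1108). I'll descend and grip.

```bash

python3 -m pendant '[[-0.05,0,0.8,0,0,0],[0,0,0.8,0,0,0],[0,0,0.8,0,0,0],[0,0,0.8,0,0,0],[0,0,0.0,0,0,0]]'
python3 d.py .520 .1105 .134 .104
```

```text
clock: 6.35
tool_pos: [0.5206, 0.1096, 0.1347]
eef_rot: [0.669, 0.743, -0.0, 0.0]
contact_force: [-0.1, -0.6, -0.1]
opening: 0.497
finger_force: 0.0
turn frac [0.     0.0001 0.0001] deg [0.   0.01 0.01] shift mm [ 1.  -0.5  0.7] now [0.5206 0.1096 0.1347] f [-0.1 -0.6 -0.1]
```

```bash

python3 -m pendant '[[0,0,0,0,0,0],[0,0,0,0,0,0],[0,0,0,0,0,0],[0,0,0,0,0,0]]' -1 40
python3 -m pendant '[[0,0,-0.4,0,0,0],[0,0,-0.8,0,0,0],[0,0,-0.8,0,0,0],[0,0,-0.8,0,0,0],[0,0,-0.8,0,0,0]]'
python3 -m pendant '[[0,0,-0.5,0,0,0],[0,0,0,0,0,0],[0,0,0,0,0,0]]'
python3 d.py .46 -.3205 .2 .005
```

```text
clock: 6.68
tool_pos: [0.5233, 0.1123, 0.1384]
eef_rot: [0.67, 0.743, 0.004, 0.001]
contact_force: [-0.2, -0.2, 0.3]
opening: 0.222
finger_force: 0.0
clock: 7.1
tool_pos: [0.5217, 0.1115, 0.2284]
eef_rot: [0.669, 0.743, 0.002, 0.001]
contact_force: [0.3, 0.1, -2.9]
opening: 0.11
finger_force: 40.0
clock: 7.35
tool_pos: [0.5224, 0.1115, 0.2398]
eef_rot: [0.67, 0.743, 0.003, 0.001]
contact_force: [-0.4, -0.8, -4.1]
opening: 0.112
finger_force: 40.0
turn frac [ 0.0019 -0.0008  0.0313] deg [ 0.34 -0.14  5.63] shift mm [-431.7  -64.5   39.8] now [0.5224 0.1115 0.2398] f [-0.4 -0.8 -4.1]
```

```bash
cat > g.py <<'E'
from h import *
T=pose(); snap('wrist','wg'); z=load("wg"); Q=np.linalg.inv(T)
P=np.array([pt(z,u,v,z["d"][v,u]) for v in range(0,300) for u in range(250,400)]); Q=(P@Q[:3,:3].T)+Q[:3,3]
A=Q[(abs(Q[:,1])<.03)&(Q[:,2]>-.04)&(Q[:,2]<.14)&(Q[:,0]>.022)&(Q[:,0]<.1)]
h,e=np.histogram(A[:,2],bins=np.arange(-.04,.14,.004)); print([(round(float(a)*1e3),int(b)) for a,b in zip(e,h) if b>3])
B=A[(A[:,0]>.028)&(A[:,2]<.06)]; 
if len(B): print("plate top: tool z med",np.median(B[:,2]).round(4),"y med",np.median(B[:,1]).round(4),"x max",np.percentile(B[:,0],99).round(4),"slope y/x",np.polyfit(B[:,0],B[:,1],1)[0],"z/x",np.polyfit(B[:,0],B[:,2],1)[0])
C=Q[(abs(Q[:,1])<.012)&(Q[:,2]>-.045)&(Q[:,2]<-.015)]; print("tabtop z",np.median(C[:,2]) if len(C) else None, np.percentile(C[:,0],[1,99]) if len(C) else None)
E
python3 g.py
```

```text
[(-16, 25), (-12, 31), (-8, 23), (-4, 25), (0, 23), (4, 17), (8, 18), (12, 17), (16, 20), (20, 16), (24, 662), (28, 695), (32, 9)]
plate top: tool z med 0.0281 y med 0.0 x max 0.0734 slope y/x 0.0016336895626965834 z/x 0.02882618871241713
tabtop z -0.018650661525133255 [-0.01051923  0.02117852]
```

View pics/wg.png

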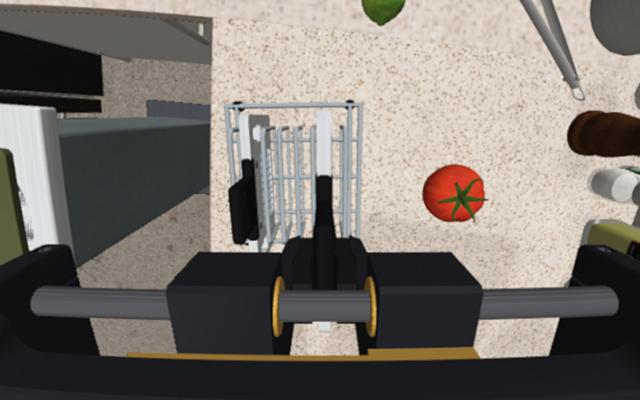

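The tab (322,215) is held, but the fingers closed late, so they hold it high: plate top is 28 mm below the TCP. The grid hangs straight, so I'll keep this grip at 60 N, compute with the 28 mm offset, and carry it over.

```bash

python3 -m pendant '[[-0.5,-0.05,0,0,0,0],[-0.9,-0.1,0,0,0,0],[-0.9,-0.1,0,0,0,0],[-0.9,-0.1,0,0,0,0],[-0.9,-0.1,0,0,0,0]]' -1 60
python3 -m pendant '[[-0.9,-0.1,0,0,0,0],[-0.9,-0.1,0,0,0,0],[-0.9,-0.1,0,0,0.0,0.0156],[-0.9,-0.3,0,0,0,0.0156],[-0.9,-0.5,0,0,0,0]]'
python3 -m pendant '[[-0.6,-0.6,0,0,0,0],[-0.3,-0.5,0,0,0,0],[0,0,0,0,0,0]]'
python3 d.py .475 -.3195 .182 .005
```

```text
clock: 7.82
tool_pos: [0.5208, 0.0071, 0.2376]
eef_rot: [0.669, 0.743, 0.002, -0.0]
contact_force: [-0.2, -0.0, -2.5]
opening: 0.109
finger_force: 60.0
clock: 8.23
tool_pos: [0.5026, -0.106, 0.2373]
eef_rot: [0.706, 0.708, 0.003, -0.0]
contact_force: [0.9, -0.9, -3.5]
opening: 0.103
finger_force: 60.0
clock: 8.48
tool_pos: [0.4715, -0.1304, 0.2363]
eef_rot: [0.706, 0.708, -0.0, -0.001]
contact_force: [-1.5, 0.3, -2.6]
opening: 0.11
finger_force: 60.0
turn frac [-0.0005 -0.0003 -0.0007] deg [-0.09 -0.06 -0.13] shift mm [-189.1    2.6   54.3] now [ 0.4715 -0.1304  0.2363] f [-1.5  0.3 -2.6]
```

```bash

python3 -m pendant '[[-0.5,0,0.1,0,0,0],[-0.9,0,0.2,0,0,0],[-0.9,0,0.3,0,0,0],[-0.9,0,0.3,0,0,0],[-0.9,0,0.3,0,0,0]]'
python3 -m pendant '[[-0.9,0,0.3,0,0,-0.0007],[-0.9,0,0.3,0,0,0],[-0.9,0,0.2,0,0,0],[-0.6,0,0.1,0,0,0],[0,0,0,0,0,0]]'
python3 -m pendant '[[0,0,0,0,0,0]]'
python3 d.py .475 -.3195 .182 .005; python3 g.py
```

```text
clock: 8.9
tool_pos: [0.4767, -0.231, 0.2071]
eef_rot: [0.705, 0.709, 0.003, 0.001]
contact_force: [0.2, -0.1, -4.4]
opening: 0.106
finger_force: 60.0
clock: 9.32
tool_pos: [0.4761, -0.3167, 0.1829]
eef_rot: [0.707, 0.708, 0.002, 0.0]
contact_force: [-0.1, -0.0, -2.6]
opening: 0.105
finger_force: 60.0
clock: 9.4
tool_pos: [0.4769, -0.3126, 0.1843]
eef_rot: [0.705, 0.709, 0.003, -0.0]
contact_force: [-0.5, -0.0, -2.9]
opening: 0.109
finger_force: 60.0
turn frac [ 0.0014 -0.0015  0.0003] deg [ 0.26 -0.27  0.06] shift mm [-6.9 -1.9  2.3] now [ 0.4769 -0.3126  0.1843] f [-0.5 -0.  -2.9]
[(-16, 28), (-12, 35), (-8, 29), (-4, 27), (0, 26), (4, 23), (8, 19), (12, 19), (16, 21), (20, 17), (24, 663), (28, 690), (60, 24), (64, 61), (68, 21), (72, 5)]
plate top: tool z med 0.0281 y med 0.0 x max 0.0734 slope y/x 0.0003480371678062613 z/x 0.026854428019813248
tabtop z -0.01874330960351371 [-0.01039177  0.02137231]
```

```bash

python3 -m pendant '[[-0.28,0,0.09,0.0014,-0.0015,0],[0,0,0,0,0,0],[0,0,0,0,0,0]]'
python3 d.py .475 -.3195 .182 .005; python3 -m pendant '[[0,0,0,0,0,0]]' | grep pos
```

```text
clock: 9.7
tool_pos: [0.4769, -0.3189, 0.1831]
eef_rot: [0.704, 0.71, -0.0, 0.001]
contact_force: [0.1, -0.0, -2.4]
opening: 0.107
finger_force: 60.0
turn frac [0.0002 0.0005 0.0011] deg [0.03 0.1  0.2 ] shift mm [-0.6 -1.9  1.1] now [ 0.4769 -0.3189  0.1831] f [ 0.1 -0.  -2.4]
tool_pos: [0.4769, -0.3187, 0.1833]
```

```bash

python3 -m pendant '[[-0.04,0.3,0.04,0,0,0.001],[0,0.3,0,0,0,0],[0,0.2,0,0,0,0],[0,0,0,0,0,0]]'
python3 -m pendant '[[0,0.08,0,0,0,0],[0,0.08,0,0,0,0]]'
python3 -m pendant '[[0,0.08,0,0,0,0],[0,0,0,0,0,0]]'
python3 d.py .475 -.3195 .182 .005
```

```text
clock: 10.12
tool_pos: [0.4986, -0.3195, 0.1824]
eef_rot: [0.705, 0.709, 0.001, 0.001]
contact_force: [-0.1, -0.2, -2.5]
opening: 0.107
finger_force: 60.0
clock: 10.28
tool_pos: [0.5007, -0.32, 0.1821]
eef_rot: [0.705, 0.709, -0.0, 0.001]
contact_force: [1.0, 0.8, -3.7]
opening: 0.107
finger_force: 60.0
clock: 10.45
tool_pos: [0.5031, -0.32, 0.1822]
eef_rot: [0.705, 0.709, -0.0, 0.001]
contact_force: [-0.1, -0.3, -2.3]
opening: 0.11
finger_force: 60.0
turn frac [ 0.0003  0.0004 -0.0001] deg [ 0.06  0.08 -0.02] shift mm [  0.6 -28.    0.2] now [ 0.5031 -0.32    0.1822] f [-0.1 -0.3 -2.3]
```

```bash

python3 -m pendant '[[0,0.08,0,0,0,0],[0,0,0,0,0,0]]'
python3 -m pendant '[[0,0.08,0,0,0,0],[0,0,0,0,0,0]]'
```

```text
clock: 10.62
tool_pos: [0.5049, -0.3201, 0.1822]
eef_rot: [0.705, 0.709, -0.0, 0.001]
contact_force: [-0.1, 0.3, -2.7]
opening: 0.107
finger_force: 60.0
clock: 10.78
tool_pos: [0.507, -0.3201, 0.1822]
eef_rot: [0.706, 0.709, -0.0, 0.001]
contact_force: [0.4, -0.4, -2.4]
opening: 0.107
finger_force: 60.0
```

```bash

python3 -m pendant '[[0,0.08,0,0,0,0],[0,0,0,0,0,0]]'
python3 -m pendant '[[0,0.08,0,0,0,0],[0,0,0,0,0,0]]'
python3 -m pendant '[[0,0.08,0,0,0,0],[0,0,0,0,0,0]]'
python3 -m pendant '[[0,0.06,0,0,0,0],[0,0,0,0,0,0]]'
```

```text
clock: 10.95
tool_pos: [0.509, -0.32, 0.1822]
eef_rot: [0.706, 0.709, -0.0, 0.001]
contact_force: [0.3, -0.1, -3.1]
opening: 0.107
finger_force: 60.0
clock: 11.12
tool_pos: [0.5111, -0.32, 0.1822]
eef_rot: [0.705, 0.709, -0.0, 0.001]
contact_force: [-0.0, -0.1, -2.7]
opening: 0.107
finger_force: 60.0
clock: 11.28
tool_pos: [0.5131, -0.3199, 0.1822]
eef_rot: [0.705, 0.709, -0.0, 0.001]
contact_force: [-0.7, -0.5, -3.6]
opening: 0.113
finger_force: 60.0
clock: 11.45
tool_pos: [0.5145, -0.32, 0.1822]
eef_rot: [0.705, 0.709, -0.0, 0.001]
contact_force: [0.5, 0.7, -3.9]
opening: 0.11
finger_force: 60.0
```

```bash

python3 -m pendant '[[0,0.04,0.08,0,0,0],[0,0,0.08,0,0,0]]'
python3 -m pendant '[[0,0,0.08,0,0,0],[0,0,0.08,0,0,0]]'
python3 -m pendant '[[0,0,0.08,0,0,0],[0,0,0,0,0,0]]'
```

```text
clock: 11.62
tool_pos: [0.5154, -0.32, 0.1781]
eef_rot: [0.705, 0.709, -0.0, 0.001]
contact_force: [-0.1, 0.5, -3.0]
opening: 0.111
finger_force: 60.0
clock: 11.78
tool_pos: [0.5151, -0.32, 0.1738]
eef_rot: [0.705, 0.709, -0.0, 0.001]
contact_force: [-0.5, 0.2, -2.8]
opening: 0.101
finger_force: 60.0
clock: 11.95
tool_pos: [0.5148, -0.32, 0.1715]
eef_rot: [0.705, 0.709, -0.001, 0.0]
contact_force: [-0.3, 0.1, -3.3]
opening: 0.105
finger_force: 60.0
```

```bash

python3 -m pendant '[[0,0,0.08,0,0,0],[0,0,0.06,0,0,0]]'
python3 -m pendant '[[0,0,0.08,0,0,0],[0,0,0,0,0,0]]'
python3 -m pendant '[[0,0,0.06,0,0,0],[0,0,0,0,0,0]]'
```

```text
clock: 12.12
tool_pos: [0.5152, -0.3201, 0.1685]
eef_rot: [0.706, 0.709, -0.0, 0.001]
contact_force: [-0.7, -0.1, -3.0]
opening: 0.106
finger_force: 60.0
clock: 12.28
tool_pos: [0.515, -0.3201, 0.1662]
eef_rot: [0.705, 0.709, -0.0, 0.0]
contact_force: [-0.1, -0.6, -2.7]
opening: 0.107
finger_force: 60.0
clock: 12.45
tool_pos: [0.5151, -0.3201, 0.1649]
eef_rot: [0.705, 0.709, -0.0, 0.001]
contact_force: [0.4, -0.4, -2.6]
opening: 0.108
finger_force: 60.0
```

```bash

python3 -m pendant '[[0,0,0.05,0,0,0],[0,0,0,0,0,0]]'
python3 -m pendant '[[0,0,0.04,0,0,0],[0,0,0,0,0,0]]'
python3 -m pendant '[[0,0,0.04,0,0,0],[0,0,0,0,0,0]]'
```

```text
clock: 12.62
tool_pos: [0.5151, -0.32, 0.1637]
eef_rot: [0.705, 0.709, -0.0, 0.001]
contact_force: [0.8, -0.4, -3.1]
opening: 0.112
finger_force: 60.0
clock: 12.78
tool_pos: [0.5151, -0.3201, 0.1627]
eef_rot: [0.705, 0.709, -0.0, 0.001]
contact_force: [0.1, -0.1, -3.9]
opening: 0.106
finger_force: 60.0
clock: 12.95
tool_pos: [0.5151, -0.3201, 0.1617]
eef_rot: [0.706, 0.709, -0.0, 0.001]
contact_force: [-0.3, 0.1, -2.2]
opening: 0.106
finger_force: 60.0
```

```bash

python3 -m pendant '[[0,0,0.04,0,0,0],[0,0,0,0,0,0]]' | grep -E 'pos|contact'
python3 -m pendant '[[0,0,0.04,0,0,0],[0,0,0,0,0,0]]'| grep -E 'pos|contact'
python3 -m pendant '[[0,0,0,0,0,0]]'| grep -E 'pos|contact'
```

```text
tool_pos: [0.5151, -0.3201, 0.1607]
contact_force: [-0.9, -0.2, -2.9]
tool_pos: [0.5154, -0.3201, 0.1602]
contact_force: [-0.1, -0.6, -0.2]
tool_pos: [0.5153, -0.3201, 0.1602]
contact_force: [-0.6, 0.3, -0.4]
```

The weight has come off at z=0.160, where the grid should be home (0.161 expected). I'll go down a touch more, then check.

```bash

python3 -m pendant '[[0,0,0.02,0,0,0],[0,0,0,0,0,0]]' | grep -E 'pos|contact'
python3 -m pendant '[[0,0,0.02,0,0,0],[0,0,0,0,0,0]]' | grep -E 'pos|contact'
python3 g.py
```

```text
tool_pos: [0.5154, -0.3201, 0.1601]
contact_force: [-1.5, -0.0, 2.9]
tool_pos: [0.5155, -0.3201, 0.16]
contact_force: [-2.0, -0.3, 6.7]
[(-20, 351), (-16, 1493), (-12, 31), (-8, 27), (-4, 28), (0, 20), (4, 30), (8, 23), (12, 43), (16, 194), (20, 21), (24, 804), (28, 2564), (32, 294), (36, 136), (40, 160), (44, 21), (48, 9), (52, 9), (56, 66), (60, 10), (64, 35), (68, 36), (84, 4), (88, 18), (92, 14), (120, 9), (124, 31), (128, 59)]
plate top: tool z med 0.0283 y med 0.0102 x max 0.0961 slope y/x 0.12003621359090934 z/x -0.20863993471629239
tabtop z -0.017468719151092132 [-0.01026515  0.07431279]
```

```bash

python3 -m pendant '[[0,0,-0.02,0,0,0],[0,0,0,0,0,0]]' | grep -E 'pos|contact'
python3 -m pendant '[[0,0,0,0,0,0],[0,0,0,0,0,0],[0,0,0,0,0,0],[0,0,0,0,0,0],[0,0,0,0,0,0]]' 0
python3 -m pendant '[[0,0,-0.6,0,0,0],[0,0,-0.8,0,0,0],[0,0,-0.8,0,0,0],[0,0,0,0,0,0]]' 
python3 - <<'E'
from h import *
im,_=snap('wrist','w6'); z=load("w6")
P=np.array([pt(z,u,v,z["d"][v,u]) for v in range(0,300) for u in range(200,450)])
A=P[(P[:,2]>.115)&(P[:,2]<.19)&(P[:,0]>.495)&(P[:,0]<.53)&(P[:,1]>-.42)&(P[:,1]<-.22)]
h,e=np.histogram(A[:,2],bins=np.arange(.115,.19,.004)); print([(round(float(a),3),int(b)) for a,b in zip(e,h)])
t=A[A[:,2]>.17]; print("tab",np.percentile(t,[2,50,98],axis=0).round(4))
s,_=snap('side','s6'); c=cv2.resize(s[200:300,295:425],None,fx=4,fy=4,interpolation=cv2.INTER_CUBIC)
cv2.imwrite("pics/m6.png",np.vstack([c[:, :520], cv2.resize(im[0:250,150:550],(520,200+0))]))
E
```

```text
tool_pos: [0.5155, -0.3201, 0.16]
contact_force: [-1.8, -0.5, 6.1]
clock: 14.33
tool_pos: [0.5152, -0.3199, 0.1591]
eef_rot: [0.705, 0.709, -0.0, 0.001]
contact_force: [-0.1, 0.2, -1.1]
opening: 0.46
finger_force: 0.0
clock: 14.67
tool_pos: [0.5177, -0.3194, 0.2194]
eef_rot: [0.705, 0.709, 0.002, 0.004]
contact_force: [-0.1, 0.8, 0.9]
opening: 0.5
finger_force: 0.0
[(0.115, 103), (0.119, 198), (0.123, 23), (0.127, 1974), (0.131, 995), (0.135, 15), (0.139, 38), (0.143, 43), (0.147, 14), (0.151, 18), (0.155, 16), (0.159, 23), (0.163, 22), (0.167, 26), (0.171, 289), (0.175, 1136), (0.179, 0), (0.183, 0)]
tab [[ 0.51   -0.3408  0.1721]
 [ 0.5174 -0.311   0.1762]
 [ 0.5294 -0.2458  0.178 ]]
```

View pics/m6.png

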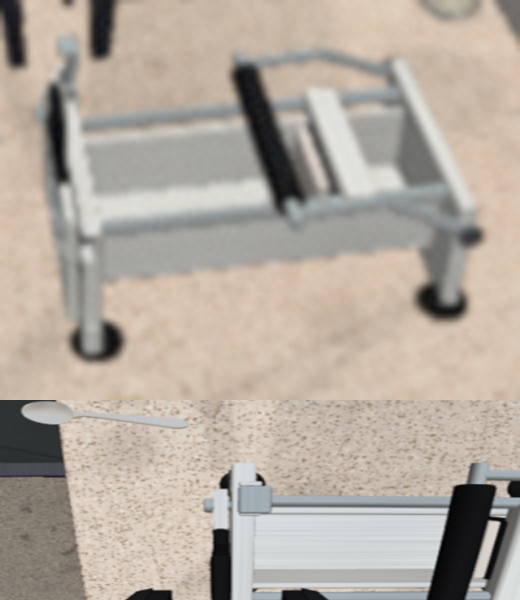

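The hang looks right: the left head shows in front of the plate at (210,505) of the lower picture, and the tab top is at 0.178 as expected. The keeper is at (255,500). I'll check level numerically, then move behind the keeper with closed fingers.

```bash

python3 -m pendant '[[0,0.8,-0.3,0,0,0],[0.6,0.8,0,0,0,0],[1,0.7,0,0,0,0],[1,0,0,0,0,0],[0,0,0,0,0,0]]' -1 20
python3 - <<'E'
from h import *
z=load("w6")
P=np.array([pt(z,u,v,z["d"][v,u]) for v in range(0,300) for u in range(200,450)])
B=P[(P[:,2]>.124)&(P[:,2]<.137)&(P[:,0]>.508)&(P[:,0]<.519)&(P[:,1]>-.3)&(P[:,1]<-.22)]
print(len(B),np.median(B,axis=0).round(4),np.polyfit(B[:,1],B[:,2],1),B[:,1].max())
K=P[(P[:,2]>.165)&(P[:,1]>-.275)&(P[:,1]<-.23)&(P[:,0]>.5)&(P[:,0]<.56)];print("keeper",np.percentile(K,[2,50,98],axis=0).round(4))
E
python3 d.py .568 -.2545 .158 .005
```

```text
clock: 15.18
tool_pos: [0.573, -0.2479, 0.2217]
eef_rot: [0.702, 0.712, 0.001, -0.001]
contact_force: [0.6, 0.1, 0.8]
opening: 0.144
finger_force: 0.0
740 [ 0.5152 -0.2718  0.1322] [-0.03157658  0.12362267] -0.24675655531500568
keeper [[ 0.5162 -0.2638  0.1729]
 [ 0.5282 -0.2511  0.1755]
 [ 0.5385 -0.2452  0.3645]]
turn frac [ 0.0001 -0.0009  0.0029] deg [ 0.02 -0.16  0.52] shift mm [-6.6 -5.  63.7] now [ 0.573  -0.2479  0.2217] f [0.6 0.1 0.8]
```

Plate top z=0.132 (expected 0.133), and the slight slope matches the camera bias seen on the cutter's own frame. Going down behind the keeper.

```bash

python3 -m pendant '[[-0.26,0,0.5,0,0,0.0029],[0,0,0.7,0,0,0],[0,0,0.7,0,0,0],[0,0,0.6,0,0,0],[0,0,0,0,0,0]]'
python3 d.py .568 -.2545 .158 .005
```

```text
clock: 15.6
tool_pos: [0.5693, -0.2627, 0.1539]
eef_rot: [0.709, 0.705, -0.003, -0.002]
contact_force: [-0.4, 0.1, 0.7]
opening: 0.006
finger_force: 0.0
turn frac [-0.0023  0.0002 -0.0034] deg [-0.42  0.04 -0.62] shift mm [ 8.2 -1.2 -4.1] now [ 0.5693 -0.2627  0.1539] f [-0.4  0.1  0.7]
```

```bash

python3 -m pendant '[[0.25,0,-0.1,0,0,0],[0,-0.3,0,0,0,0],[0,-0.3,0,0,0,0],[0,-0.3,0,0,0,0]]'|grep -E 'pos|contact'
python3 -m pendant '[[0,-0.25,0,0,0,0],[0,-0.25,0,0,0,0]]'|grep -E 'pos|contact'
python3 -m pendant '[[0,-0.25,0,0,0,0],[0,-0.25,0,0,0,0]]'|grep -E 'pos|contact'
```

```text
tool_pos: [0.5502, -0.2545, 0.1631]
contact_force: [2.3, 1.5, 2.1]
tool_pos: [0.5377, -0.2548, 0.1627]
contact_force: [2.7, 0.5, -1.8]
tool_pos: [0.5245, -0.2552, 0.162]
contact_force: [2.5, 0.1, -0.3]
```

```bash

python3 -m pendant '[[0,-0.25,0.08,0,0,0],[0,-0.25,0.08,0,0,0],[0,0,0,0,0,0]]'|grep -E 'pos|contact'
python3 -m pendant '[[0,-0.1,0.16,0,0,0],[0,0,0,0,0,0]]'|grep -E 'pos|contact'
python3 -m pendant '[[0,0,0.12,0,0,0],[0,0,0,0,0,0]]'|grep -E 'pos|contact'
```

```text
tool_pos: [0.5103, -0.2552, 0.1571]
contact_force: [-1.2, 0.2, 0.8]
tool_pos: [0.5088, -0.255, 0.1529]
contact_force: [-0.3, 0.3, -0.7]
tool_pos: [0.5094, -0.2548, 0.1501]
contact_force: [-0.2, -0.7, -0.8]
```

```bash

python3 -m pendant '[[0,0,0.1,0,0,0],[0,0,0,0,0,0]]'|grep -E 'pos|contact'
python3 -m pendant '[[0,0,0.08,0,0,0],[0,0,0,0,0,0]]'|grep -E 'pos|contact'
```

```text
tool_pos: [0.5098, -0.2547, 0.1478]
contact_force: [-0.4, 0.2, 0.7]
tool_pos: [0.5099, -0.2547, 0.146]
contact_force: [0.0, -0.2, 0.4]
```

```bash

python3 -m pendant '[[0,0,0.06,0,0,0],[0,0,0,0,0,0]]'|grep -E 'pos|contact'
python3 -m pendant '[[0,0,0.04,0,0,0],[0,0,0,0,0,0]]'|grep -E 'pos|contact'
```

```text
tool_pos: [0.5099, -0.2547, 0.1446]
contact_force: [-0.1, 0.1, 0.9]
tool_pos: [0.5099, -0.2547, 0.1436]
contact_force: [-1.1, 0.3, 0.5]
```

```bash

python3 -m pendant '[[0,0,0.04,0,0,0],[0,0,0,0,0,0]]'|grep -E 'pos|contact'
python3 -m pendant '[[0,0,0.03,0,0,0],[0,0,0,0,0,0]]'|grep -E 'pos|contact'
```

```text
tool_pos: [0.5099, -0.2548, 0.143]
contact_force: [-1.5, -0.6, 3.4]
tool_pos: [0.5099, -0.2548, 0.1429]
contact_force: [-3.1, 0.3, 7.8]
```

It stops firmly at z=0.143, which fits the shut height. I'll back off and check.

```bash

python3 -m pendant '[[0,0,-0.3,0,0,0],[0,0,-0.8,0,0,0],[0,0,-0.8,0,0,0],[0,0,-0.8,0,0,0],[-0.8,-0.5,-0.4,0,0,0]]'
python3 -m pendant '[[-0.8,-0.5,0,0,0,0],[-0.8,0,0,0,0,0],[-0.5,0,0,0,0,0],[0,0,0,0,0,0]]'
python3 - <<'E'
from h import *
im,_=snap('wrist','w7'); z=load("w7")
P=np.array([pt(z,u,v,z["d"][v,u]) for v in range(0,300) for u in range(200,500)])
K=P[(P[:,2]>.125)&(P[:,2]<.2)&(P[:,1]>-.262)&(P[:,1]<-.247)&(P[:,0]>.48)&(P[:,0]<.56)]
for x in np.arange(.485,.56,.005):
    k=K[(K[:,0]>=x)&(K[:,0]<x+.005)]
    if len(k): print(x.round(3),len(k),k[:,2].mean().round(4),k[:,2].max().round(4))
B=P[(P[:,2]>.124)&(P[:,2]<.137)&(P[:,0]>.508)&(P[:,0]<.519)&(P[:,1]>-.3)&(P[:,1]<-.268)]
print("plate",len(B),np.median(B,axis=0).round(4))
cv2.imwrite("pics/w7c.png",cv2.resize(im[0:250,240:490],None,fx=2.3,fy=2.3,interpolation=cv2.INTER_CUBIC))
E
```

```text
clock: 18.27
tool_pos: [0.501, -0.2701, 0.2232]
eef_rot: [0.706, 0.708, 0.003, 0.002]
contact_force: [0.9, 0.6, 0.6]
opening: 0.004
finger_force: 0.0
clock: 18.6
tool_pos: [0.484, -0.3305, 0.2193]
eef_rot: [0.711, 0.703, -0.001, 0.001]
contact_force: [-0.8, -0.1, -0.3]
opening: 0.007
finger_force: 0.0
0.49 6 0.1379 0.1404
0.495 165 0.1407 0.144
0.5 154 0.1418 0.1437
0.505 153 0.1418 0.1437
0.51 155 0.1417 0.1435
0.515 153 0.1417 0.1432
0.52 154 0.1419 0.1442
0.525 163 0.1422 0.1452
0.53 144 0.1428 0.1454
0.535 114 0.1416 0.1435
plate 482 [ 0.5138 -0.2837  0.1323]
```

View pics/w7c.png

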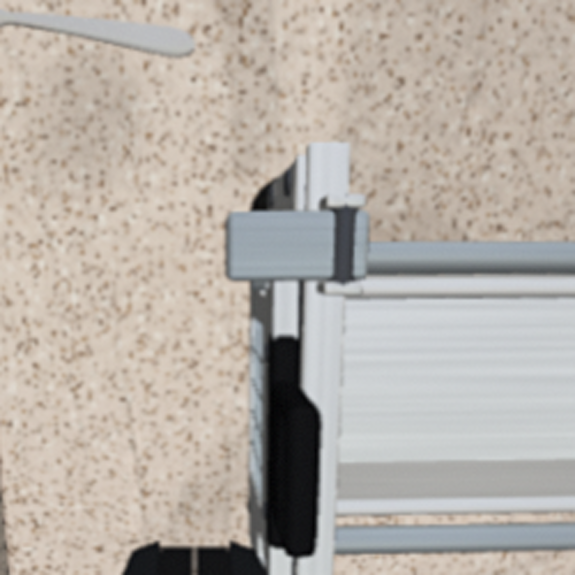

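The keeper at crop (290,245) lies level over the grid's top edge: its height is 0.142 along its whole length. The plate top is unchanged at 0.132 and the gripper is clear. Handing in.

```bash
python3 -c "
from plant import r
print(r.finish_job())"
```

```text
the job is handed in; nothing more can be done
None
```

I hung the coarse grid on both studs and swung the keeper shut and level over its top edge. The job is handed in at about 19 s of the 72 s allowed, and no verdict came back.

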